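Lay out lantern tubes by length on spacer sticks

ROBOT

A 6-joint arm with a two-finger parallel gripper is mounted at the origin on the work surface. World frame = base frame: x ahead of the robot, y to its left, z up, the work surface at z = 0. Lengths are in m, angles in rad, forces in N, time in s.
With the tool pointing down it reaches from about 0.425 to 0.95 m from the base axis. Payload 3.5 kg.
Tool frame: the origin (TCP) lies between the finger pads; the fingertips stand 11 mm ahead of it and the grasp point (between the pads) lies 8 mm behind it (ctrl.tips_ahead is the distance from the TCP to the fingertips, in m); z points along the fingers, y is the direction in which the jaws open and shut (so a half turn about z gives the same grasp; the last joint's range is limited). The gripper opens to 85 mm and grips with 20 to 120 N. Pads are 22 mm wide; open, the fingers measure 114 mm over their backs; the gripper's body (76 mm by 85 mm) begins 54 mm behind the grasp point. The pads swing forward as they close: fully open they stand 13 mm farther back than shut.
Start: joints at [-0.15, 0.286, 1.577, -0, 1.279, -0.15], TCP at [0.675, 0, 0.242] pointing down, gripper open.
Joint ranges: [-2.77, 2.77], [-0.9, 2.22], [0.21, 2.48], [-1.53, 4.67], [0.24, 2.81], [-2.84, 2.84]. Speed limits (rad/s): [2.79, 2.79, 3.14, 3.14, 3.14, 3.14].

INTERFACE

Orientations are given as [roll, pitch, yaw] about the fixed x, y, z axes, in that order (R = Rz(yaw) Ry(pitch) Rx(roll)).
In Python, from workcell import monitor, read_camera, ctrl gives the robot as it stands. The module is installed in compiled form; this text tells all that it offers.
- The arm moves only by the shell command python3 -m inch 'ROWS' [FORCE]. ROWS is JSON, a list of rows, each a list of 7 numbers: the shift along the tool's x, y, z in mm, then the turn, a rotation vector about the tool's x, y, z in degrees, then the opening, from 0 (shut) to 1 (fully open). A call has 1 to 10 rows; each row is the pose to reach, as a shift and turn from the pose commanded when the call began, along the tool's axes at that moment; what a row does not reach only later rows make up. A row lasts 1/12 s, in which the tool goes at most 41.7 mm and 7.16 degrees, less where a joint would pass 70% of its speed; a pose out of reach is approached as far as the arm can. A call with a gripper value outside its range is refused whole. The fingers move at their own pace and stop on an object; FORCE is the grip in N (left out, the last holds). Time passes only in rows, so rows that repeat a pose let the fingers close. It gives the time, the measured TCP pose, the force and the opening at its end, in the units of the state.
- monitor.get_obs(): the state, without advancing time (a new reading comes with each control period).
- read_camera(name): name is "scene" or "side" or "wrist"; returns a dict with "color" (480x640x3 uint8, red, green, blue), "mtx" (3x3 intrinsics, pixels), "eye" and "attitude" of the camera in the world; the wrist camera has in their place "tool_from_camera" (4x4, takes a point from camera to tool coordinates, whose origin is the TCP and whose axes are the flange's). Camera axes: x right, y up, looking along -z (the intrinsics and any distortion apply to the point x, -y, -z); pixel columns grow to the right and rows downward; lengths in m; the calibration is good to about 2 mm. A picture is of the moment at which its call begins: read the wrist's pose just before it. There is no depth.
- ctrl.sign_off(): hands the job in, once; it reports no verdict.
The state is a dict: "time_s": time; "joint_pos": joint angles; "qvel": joint speeds; "joint_efforts": joint torques, N m; "tcp_pos": TCP position; "eef_rot": TCP orientation; "force": force on the tool from outside, world axes, zero at the start; "wrist_torque": the same for the moment, N m; "gripper_width": finger opening in m.
Only numpy, scipy, OpenCV 4.12 (cv2) and the standard library are available. Lean on these libraries where they do the work, as an engineer would, in place of code of your own. Each camera call takes 0.05 s, during which the arm holds its last target. There are 200 camera calls.

TASK

Lay the two brown wooden spacer sticks on the two grey strips of the white board, one on each strip; then lay the three brass tubes across both sticks, one centred over each black line, so that they rest clear of the board in order of length: the longest next to the steel stop bar, the shortest at the end away from it. Let go of everything and leave it lying still.

Things in the scene. Friction and masses are not known exactly. Their poses are not given: they have to be found in the camera images.
- board: fixed white-faced board on the bench, 240 mm (its x) by 210 mm (its y), 12 mm thick; origin at the centre of its underside, z up. Two grey painted strips, 160 x 20 mm and flat, run along its x, centred at x = 0 and y = +40 and -40 mm: the places of the sticks. Three black lines cross them, parallel to its y
- row_near: thin black line drawn straight across the top of the board, 200 mm long and 5 mm wide, flat (nothing to touch): the place of one tube; the line on the board's -x side, about 56 mm from the middle one; origin at the middle of the line, on the board's top face; y along the line
- row_mid: thin black line drawn straight across the top of the board, 200 mm long and 5 mm wide, flat (nothing to touch): the place of the middle-length tube; the middle line, near the board's centre; origin at the middle of the line, on the board's top face; y along the line
- row_far: thin black line drawn straight across the top of the board, 200 mm long and 5 mm wide, flat (nothing to touch): the place of one tube; the line on the board's +x side, about 56 mm from the middle one; origin at the middle of the line, on the board's top face; y along the line
- stop: fixed dark steel angle bar, 190 mm long (its y), 16 mm wide and 20 mm high, screwed on top of the board along its +x edge or its -x edge (either, it changes), about 108 mm from the board's centre; origin at the centre of its underside, on the board's top face. The opposite edge carries only a flat wooden slat 3 mm thick
- stick_a: plain dark brown wooden spacer stick, 16 x 16 mm across, 160 mm long, about 30 g, lying flat on the bench at the start; origin at its centre (8 mm above what it lies on), x along its length; the two sticks are alike
- stick_b: plain dark brown wooden spacer stick, 16 x 16 mm across, 160 mm long, about 30 g, lying flat on the bench at the start; origin at its centre (8 mm above what it lies on), x along its length; the two sticks are alike
- tube_long: square brass tube, 16 x 16 mm across, 180 mm long, about 126 g, lying flat on the bench at the start; origin at its centre (8 mm above what it lies on), x along its length; any of its four long faces may be down; the longest
- tube_mid: square brass tube, 16 x 16 mm across, 145 mm long, about 102 g, lying flat on the bench at the start; origin at its centre (8 mm above what it lies on), x along its length; any of its four long faces may be down; the middle one
- tube_short: square brass tube, 16 x 16 mm across, 110 mm long, about 77 g, lying flat on the bench at the start; origin at its centre (8 mm above what it lies on), x along its length; any of its four long faces may be down; the shortest
Not all that is in view belongs to the job. What is shaped like the stick_a but purple is not meant. What is shaped like the tube_mid but blue is not meant.

How it is judged:
On the way:
1. both sticks lie on the grey strips of the board ((((x of stick_a in the frame of board between -0.015 and 0.015 m and y of stick_a in the frame of board between 0.03 and 0.05 m and z of stick_a in the frame of board between 0.016 and 0.024 m and angle between the x axis of stick_a and the x axis of board, either way round below 0.15 rad) and (x of stick_b in the frame of board between -0.015 and 0.015 m and y of stick_b in the frame of board between -0.05 and -0.03 m and z of stick_b in the frame of board between 0.016 and 0.024 m and angle between the x axis of stick_b and the x axis of board, either way round below 0.15 rad)) or ((x of stick_a in the frame of board between -0.015 and 0.015 m and y of stick_a in the frame of board between -0.05 and -0.03 m and z of stick_a in the frame of board between 0.016 and 0.024 m and angle between the x axis of stick_a and the x axis of board, either way round below 0.15 rad) and (x of stick_b in the frame of board between -0.015 and 0.015 m and y of stick_b in the frame of board between 0.03 and 0.05 m and z of stick_b in the frame of board between 0.016 and 0.024 m and angle between the x axis of stick_b and the x axis of board, either way round below 0.15 rad)))), for 0.2 s.
At the end, for the whole second after the job is handed in: Sticks flat on the two grey strips (10 mm across, 15 mm along, 0.15 rad); tubes level on both sticks, each over its line (12 mm across it, 20 mm along it, 0.15 rad): longest at the line nearest the stop bar, middle one in the middle, shortest at the line farthest from it; all at rest ((((x of stick_a in the frame of board between -0.015 and 0.015 m and y of stick_a in the frame of board between 0.03 and 0.05 m and z of stick_a in the frame of board between 0.016 and 0.024 m and angle between the x axis of stick_a and the x axis of board, either way round below 0.15 rad) and (x of stick_b in the frame of board between -0.015 and 0.015 m and y of stick_b in the frame of board between -0.05 and -0.03 m and z of stick_b in the frame of board between 0.016 and 0.024 m and angle between the x axis of stick_b and the x axis of board, either way round below 0.15 rad)) or ((x of stick_a in the frame of board between -0.015 and 0.015 m and y of stick_a in the frame of board between -0.05 and -0.03 m and z of stick_a in the frame of board between 0.016 and 0.024 m and angle between the x axis of stick_a and the x axis of board, either way round below 0.15 rad) and (x of stick_b in the frame of board between -0.015 and 0.015 m and y of stick_b in the frame of board between 0.03 and 0.05 m and z of stick_b in the frame of board between 0.016 and 0.024 m and angle between the x axis of stick_b and the x axis of board, either way round below 0.15 rad))) and ((x of stop in the frame of board above 0.05 m and (x of tube_long in the frame of row_far between -0.012 and 0.012 m and y of tube_long in the frame of row_far between -0.02 and 0.02 m and z of tube_long in the frame of board between 0.032 and 0.04 m and angle between the x axis of tube_long and the y axis of board, either way round below 0.15 rad) and (x of tube_short in the frame of row_near between -0.012 and 0.012 m and y of tube_short in the frame of row_near between -0.02 and 0.02 m and z of tube_short in the frame of board between 0.032 and 0.04 m and angle between the x axis of tube_short and the y axis of board, either way round below 0.15 rad)) or (x of stop in the frame of board below -0.05 m and (x of tube_long in the frame of row_near between -0.012 and 0.012 m and y of tube_long in the frame of row_near between -0.02 and 0.02 m and z of tube_long in the frame of board between 0.032 and 0.04 m and angle between the x axis of tube_long and the y axis of board, either way round below 0.15 rad) and (x of tube_short in the frame of row_far between -0.012 and 0.012 m and y of tube_short in the frame of row_far between -0.02 and 0.02 m and z of tube_short in the frame of board between 0.032 and 0.04 m and angle between the x axis of tube_short and the y axis of board, either way round below 0.15 rad))) and x of tube_mid in the frame of row_mid between -0.012 and 0.012 m and y of tube_mid in the frame of row_mid between -0.02 and 0.02 m and z of tube_mid in the frame of board between 0.032 and 0.04 m and angle between the x axis of tube_mid and the y axis of board, either way round below 0.15 rad and linear speed of each of tube_long, tube_mid, tube_short, stick_a, stick_b below 0.02 m/s); the robot touches nothing.
It also fails if it takes over 115 s, if anything falls off the work surface, if the arm or the gripper's body presses on something with over 40 N, if the wrist force passes 120 N, or if a joint passes its speed limit or range.

## Working session

There is one attempt and no reset: what is moved stays moved. The work goes in short steps, Python scripts to look and compute and a shell command to move; the robot and the scene stay as the last step left them, time stands still between calls to the robot, and variables do not carry over. Pictures are saved under pics/ and viewed, about 12 in all and at most 16, crops included, and the job is handed in when it is done.

```bash
mkdir -p pics; python3 - <<'E'
from workcell import monitor, read_camera, ctrl
import cv2
o=monitor.get_obs();print(o)
for n in("scene","side","wrist"):
    c=read_camera(n);cv2.imwrite(f"pics/{n}0.png",c["color"][:,:,::-1])
    print(n,{k:v for k,v in c.items() if k!="color"})
E
```

```text
{'time_s': 0.0, 'joint_pos': array([-1.50025387e-01,  2.87160705e-01,  1.57820434e+00,  1.39876106e-05,
        1.27860062e+00, -1.50005897e-01]), 'qvel': array([-0.00028954, -0.00150921,  0.00084185, -0.00055629,  0.00030522,
        0.00097301]), 'joint_efforts': array([-1.79628755e-04, -4.05981302e+01, -2.92628127e+01, -1.54224781e-04,
        5.81841552e-03,  3.74769741e-06]), 'tcp_pos': array([6.74357501e-01, 1.12805597e-04, 2.40935657e-01]), 'eef_rot': array([-3.13924829e+00, -3.67866632e-04,  1.57077236e+00]), 'force': array([-0.07237192, -0.67468199, -0.44756589]), 'wrist_torque': array([-0.04850991,  0.02035557, -0.01206459]), 'gripper_width': 0.08539563113881651}
scene {'mtx': array([[588.39896813,   0.        , 315.84924221],
       [  0.        , 588.39896813, 247.12931009],
       [  0.        ,   0.        ,   1.        ]]), 'eye': array([ 1.31658842, -0.12915476,  0.97991315]), 'attitude': array([ 7.31793806e-01, -1.27715476e-03,  1.42648806e+00])}
side {'mtx': array([[544.25199118,   0.        , 325.58973395],
       [  0.        , 544.25199118, 230.07481448],
       [  0.        ,   0.        ,   1.        ]]), 'eye': array([-0.22797366,  0.83383073,  0.71168951]), 'attitude': array([ 1.01861197, -0.01566629, -2.43910759])}
wrist {'mtx': array([[336.01044395,   0.        , 314.50385126],
       [  0.        , 336.01044395, 241.59879398],
       [  0.        ,   0.        ,   1.        ]]), 'tool_from_camera': array([[-2.07917758e-04,  9.64180199e-01,  2.65247999e-01,
         6.64148859e-02],
       [ 9.99999953e-01,  2.60596795e-04, -1.63411302e-04,
         1.03350270e-04],
       [-2.26680720e-04,  2.65247953e-01, -9.64180207e-01,
        -1.30307427e-01],
       [ 0.00000000e+00,  0.00000000e+00,  0.00000000e+00,
         1.00000000e+00]])}
```

View pics/scene0.png

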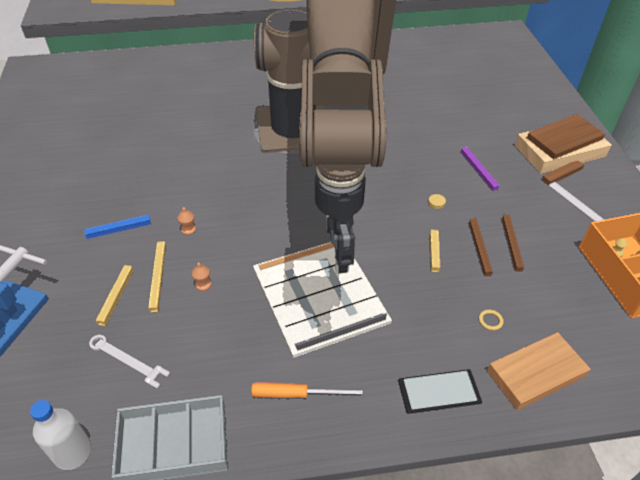

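View pics/side0.png

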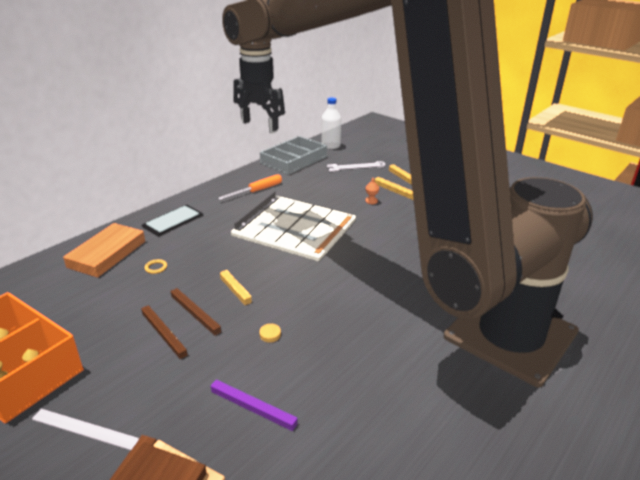

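```bash
cat > h.py <<'E'
from workcell import monitor, read_camera, ctrl
import cv2, numpy as np
from scipy.spatial.transform import Rotation as Ro
def rot(a): return Ro.from_euler('xyz',a).as_matrix()
class V:
    def __init__(s,name):
        o=monitor.get_obs(); s.o=o; c=read_camera(name); s.im=c["color"]; s.K=c["mtx"]
        if name=="wrist":
            R=rot(o["eef_rot"]); T=c["tool_from_camera"]
            s.R=R@T[:3,:3]; s.e=o["tcp_pos"]+R@T[:3,3]
        else: s.R=rot(c["attitude"]); s.e=c["eye"]
        s.hsv=cv2.cvtColor(s.im,cv2.COLOR_RGB2HSV)
    def pt(s,uv,z):
        uv=np.asarray(uv,float).reshape(-1,2); n=(uv-s.K[:2,2])/[s.K[0,0],s.K[1,1]]
        d=np.c_[n[:,0],-n[:,1],-np.ones(len(n))]@s.R.T
        return (s.e+d*((z-s.e[2])/d[:,2])[:,None])
    def px(s,p):
        q=(np.asarray(p)-s.e)@s.R; return np.c_[q[:,0]/-q[:,2],-q[:,1]/-q[:,2]]*[s.K[0,0],s.K[1,1]]+s.K[:2,2]
    def blobs(s,lo,hi,z,amin=60,lmin=60,lmax=230):
        m=cv2.inRange(s.hsv,np.array(lo),np.array(hi))
        m=cv2.morphologyEx(m,cv2.MORPH_CLOSE,np.ones((3,3)))
        out=[]
        for c in cv2.findContours(m,cv2.RETR_EXTERNAL,cv2.CHAIN_APPROX_NONE)[0]:
            if cv2.contourArea(c)<amin: continue
            w=s.pt(c,z)[:,:2]*1000
            (cx,cy),(a,b),_=r=cv2.minAreaRect(w.astype(np.float32)); 
            if not lmin<max(a,b)<lmax: continue
            bx=cv2.boxPoints(r); e=[bx[1]-bx[0],bx[2]-bx[1]]; e=max(e,key=np.linalg.norm)
            yaw=np.degrees(np.arctan2(e[1],e[0]))%180
            M=cv2.moments(c); out.append((M['m10']/M['m00'],M['m01']/M['m00'],cx,cy,max(a,b),min(a,b),yaw))
        return out
BRASS=((17,90,90),(30,255,255)); BROWN=((4,100,40),(15,255,150)); WHITE=((0,0,170),(179,40,255))
E
python3 - <<'E'
from h import *
for n in("scene","side"):
    v=V(n)
    for nm,c in(("brass",BRASS),("brown",BROWN),("white",WHITE)):
        for b in v.blobs(*c,0.012 if nm!="white" else .012,lmax=350): print(n,nm,np.round(b,1))
    for u in [(435,250),(481,246),(513,242),(157,276)] if n=="scene" else []: print(u,v.hsv[u[1],u[0]])
E
```

```text
scene brass [ 114.2  295.4  525.4 -431.7  155.9   24.9  161.7]
scene brass [ 156.9  277.   485.4 -347.3  192.3   20.9  176.5]
scene brass [620.1 246.  549.9 664.8  60.2  22.7 142.9]
scene brass [434.4 250.4 501.7 254.4 123.   19.4 165.7]
scene brass [561.1 160.4 249.1 666.8 140.1  26.5 109.2]
scene brass [ 138.4    1.7 -786.9 -475.8  301.3   30.3   81.9]
scene brown [503.4 387.1 843.3 285.7  93.3  13.7  17.2]
scene brown [308.7 251.9 468.  -21.  113.6  12.7 104.4]
scene brown [480.5 247.4 504.4 357.8 167.2  18.9 173.8]
scene brown [512.6 243.1 501.7 432.9 166.7  19.4 170.3]
scene brown [562.1 171.9 293.9 643.6 130.8  31.5 112.6]
scene brown [565.1 136.1 154.7 713.6 196.9 115.7 110.3]
scene white [617.9 457.6 998.2 435.1  90.9  71.5  84.5]
scene white [  52.9  431.   815.  -506.7   84.2   66.3   41.2]
scene white [ 168.3  436.   848.1 -315.4  184.   122.1   90.1]
scene white [334.7 391.1 808.4 -19.9  99.8   7.1  80.1]
scene white [439.3 389.7 832.2 169.4 119.6  59.6  90. ]
scene white [ 127.8  359.4  685.1 -398.6  180.1   38.8   52. ]
scene white [321.7 303.  582.  -12.9 247.7 212.4  
[... 323 characters left out ...]
 26.1 165.7]
side brass [ 394.4  187.3  502.1 -345.6  154.8   46.6  176.5]
side brass [ 400.4  172.9  538.5 -435.7  132.3   41.   161.4]
side brown [156.4 464.6 267.5 595.4 133.1  72.8  40.8]
side brown [ 43.5 396.8 507.4 649.9 142.6  11.6  99.4]
side brown [164.3 331.7 494.7 435.4 172.4  19.4 170.2]
side brown [195.8 311.1 496.2 360.4 172.5  21.6 173.7]
side brown [116.3 255.8 781.3 360.3 191.2 100.   83.9]
side brown [ 631.1  172.3   25.8 -913.1  187.    28.5   96.3]
side white [ 85.9 428.7 400.5 645.9 178.8  21.8  22.9]
side white [171.6 218.1 825.  172.2 119.3  60.9  90.1]
side white [296.6 227.3 574.3  -9.7 246.6 229.5  14.1]
side white [ 354.6  165.5  669.4 -389.   179.5   45.8   50.6]
```

```bash
python3 -c "
import cv2;a=cv2.imread('pics/scene0.png')
b=a[200:360,230:540];cv2.imwrite('pics/crop1.png',cv2.resize(b,None,fx=2.5,fy=2.5,interpolation=cv2.INTER_CUBIC))"
```

```text
(no output)
```

View pics/crop1.png

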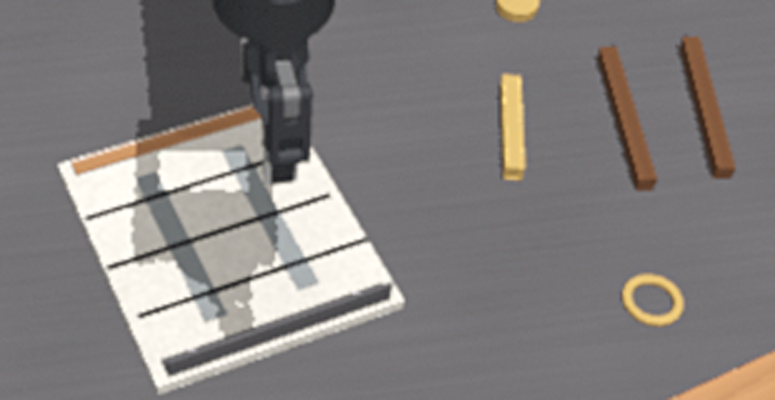

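View pics/wrist0.png

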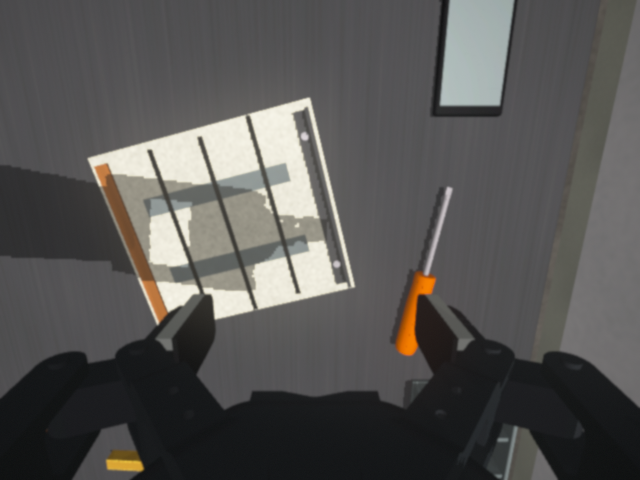

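```bash
python3 - <<'E'
from h import *
v=V("wrist"); print(v.o["tcp_pos"])
m=lambda L:v.pt(L,.012)[:,:2]*1000
L={"near":[(151,151),(202,294)],"mid":[(201,138),(255,308)],"far":[(249,117),(298,293)],"s1":[(147,208),(288,172)],"s2":[(172,274),(307,243)],"edge+x":[(310,98),(354,288)],"edge-y":[(90,158),(310,98)]}
for k,a in L.items():
    p=m(a); d=p[1]-p[0]; print(k,p.round(1).tolist(),"mid",p.mean(0).round(1),"len",np.hypot(*d).round(1),"yaw",(np.degrees(np.arctan2(d[1],d[0]))%180).round(1))
# intersections of strips with lines via masks of dark pixels in lines
for b in v.blobs((0,0,0),(179,255,70),.012,amin=100,lmin=150,lmax=215): print(np.round(b,1))
for b in v.blobs(*BROWN,.012): print(np.round(b,1))
# target calc
def to(x,y,z,psi):
    R=rot(v.o["eef_rot"]); d=R.T@(np.array([x,y,z])-v.o["tcp_pos"]*1000); print((x,y,z,psi),d.round(1), "turn z",np.degrees(v.o["eef_rot"][2])-psi)
to(500,359,140,173.75)
E
```

```text
[6.74708246e-01 6.29412325e-05 2.41644592e-01]
near [[505.4, 64.7], [544.0, -95.6]] mid [524.7 -15.4] len 164.9 yaw 103.5
mid [[558.3, 77.6], [604.7, -113.4]] mid [581.5 -17.9] len 196.5 yaw 103.6
far [[608.6, 97.8], [655.4, -94.3]] mid [632.    1.7] len 197.8 yaw 103.7
s1 [[493.4, 5.2], [646.8, 43.4]] mid [570.1  24.3] len 158.0 yaw 14.0
s2 [[511.9, -70.9], [666.3, -34.1]] mid [589.1 -52.5] len 158.7 yaw 13.4
edge+x [[670.2, 115.6], [720.2, -88.1]] mid [695.2  13.8] len 209.7 yaw 103.8
edge-y [[441.0, 57.7], [670.2, 115.6]] mid [555.6  86.6] len 236.3 yaw 14.2
[ 406.6  302.9  783.2 -119.2  108.7   12.3   79.2]
[126.6 229.  468.2 -20.2 125.7  14.  104.2]
(500, 359, 140, 173.75) [ 358.9 -174.6  101.9] turn z -83.7537172795016
```

```bash
cat >> h.py <<'E'
def to(x,y,z,psi,o=None):
    o=o or monitor.get_obs(); R=rot(o["eef_rot"]); d=R.T@(np.array([x,y,z])-o["tcp_pos"]*1000)
    print("t%.1f"%o["time_s"],(x,y,z,psi),"shift",d.round(1),"turn z",((np.degrees(o["eef_rot"][2])-psi+180)%360-180).round(1),"q6 %.2f"%o["joint_pos"][5],"w %.1f"%(o["gripper_width"]*1000),"F",o["force"].round(1))
def board(u,w,c=(579.5,-14.5),a=13.9):
    a=np.radians(a); return c[0]+u*np.cos(a)-w*np.sin(a), c[1]+u*np.sin(a)+w*np.cos(a)
E
python3 -m inch '[[359,-175,90,0,0,-71,0.5],[359,-175,90,0,0,-71,0.5],[359,-175,90,0,0,-71,0.5],[359,-175,90,0,0,-71,0.5],[359,-175,90,0,0,-71,0.5],[359,-175,90,0,0,-71,0.5],[359,-175,90,0,0,-71,0.5],[359,-175,90,0,0,-71,0.5],[359,-175,90,0,0,-71,0.5],[359,-175,90,0,0,-71,0.5]]' 60
python3 -m inch '[[0,0,0,0,0,-12.7,0.5],[0,0,0,0,0,-12.7,0.5],[0,0,0,0,0,-12.7,0.5],[0,0,0,0,0,-12.7,0.5]]'
python3 - <<'E'
from h import *
v=V("wrist"); cv2.imwrite("pics/w1.png",v.im[:,:,::-1])
for b in v.blobs(*BROWN,.016,amin=400): print(np.round(b,1))
for b in v.blobs(*BRASS,.016,amin=400): print("brass",np.round(b,1))
to(500,359,15,173.75)
E
```

```text
time_s: 1.13
tcp_pos: [0.4982, 0.3612, 0.1518]
eef_rot: [3.142, -0.001, 2.817]
force: [0.2, -0.1, -1.1]
gripper_width: 0.0426
time_s: 1.47
tcp_pos: [0.4999, 0.3591, 0.1524]
eef_rot: [-3.142, 0.0, 3.029]
force: [-0.1, -1.0, -0.2]
gripper_width: 0.0429
[314.2 225.3 500.  357.9 157.8  15.  173.9]
[406.6 205.4 495.5 432.5 153.9  18.3 170.4]
brass [192.4 239.7 497.6 257.2 112.9  21.6 165.6]
t1.5 (500, 359, 15, 173.75) shift [2.000e-01 1.000e-01 1.375e+02] turn z -0.2 q6 -1.00 w 42.8 F [-0.4  0.7 -0.5]
```

View pics/w1.png

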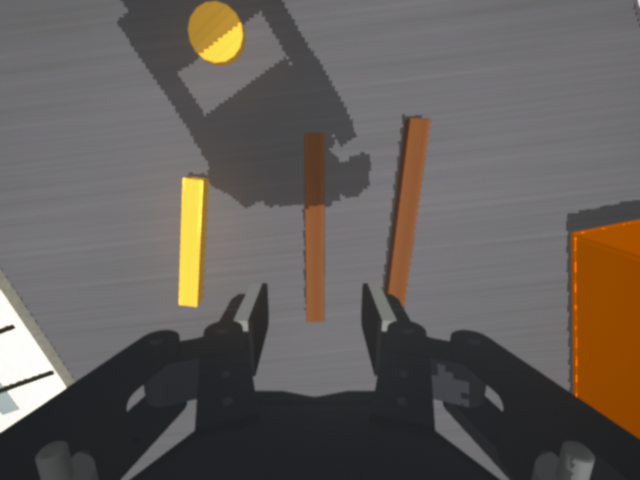

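```bash

python3 -m inch '[[0,-1,40,0,0,0,0.5],[0,-1,80,0,0,0,0.5],[0,-1,115,0,0,0,0.5],[0,-1,130,0,0,0,0.5],[0,-1,137,0,0,0,0.5],[0,-1,137,0,0,0,0.5],[0,-1,137,0,0,0,0],[0,-1,137,0,0,0,0],[0,-1,137,0,0,0,0],[0,-1,137,0,0,0,0]]' 60
python3 -m inch '[[0,0,0,0,0,0,0],[0,0,0,0,0,0,0],[0,0,-20,0,0,0,0],[0,0,-60,0,0,0,0],[0,0,-90,0,0,0,0],[0,0,-90,0,0,0,0]]'
python3 - <<'E'
from h import *
x,y=board(0.2,39.5); to(round(x,1),round(y,1),80,193.9)
E
```

```text
time_s: 2.35
tcp_pos: [0.5017, 0.3589, 0.018]
eef_rot: [3.139, 0.004, 3.031]
force: [0.3, -0.1, 5.4]
gripper_width: 0.0142
time_s: 2.85
tcp_pos: [0.5041, 0.3604, 0.1138]
eef_rot: [3.134, 0.012, 3.032]
force: [1.4, 0.4, 0.5]
gripper_width: 0.0138
t2.9 (np.float64(570.2), np.float64(23.9), 80, 193.9) shift [-102.1 -327.5   32.4] turn z -20.2 q6 -1.00 w 13.8 F [1.4 0.4 0.5]
```

```bash

python3 -m inch '[[0,0,0,0,0,0,0],[0,0,0,0,0,0,0],[0,0,0,0,0,0,0]]'
python3 - <<'E'
from h import *
v=V("wrist"); cv2.imwrite("pics/w2.png",v.im[:,:,::-1])
print(v.o["tcp_pos"],v.o["eef_rot"],v.o["gripper_width"])
for b in v.blobs(*BROWN,.1,amin=400): print(np.round(b,1))
E
```

```text
time_s: 3.1
tcp_pos: [0.4986, 0.3574, 0.1035]
eef_rot: [-3.14, -0.003, 3.032]
force: [-0.5, 0.7, -0.9]
gripper_width: 0.014
[0.49858961 0.35743999 0.10348098] [-3.13975944e+00 -2.90064901e-03  3.03160824e+00] 0.013967352393551857
[631.2 359.7 537.8 495.5 104.1  10.4   8. ]
[426.9 220.4 470.4 405.7  93.6  11.9 170.3]
[314.4 247.5 481.1 358.4 125.9  16.  173.9]
```

View pics/w2.png

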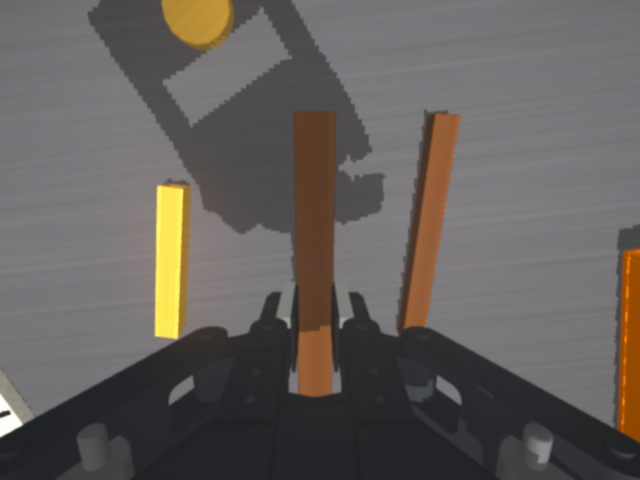

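```bash

python3 - <<'E'
from h import *
v=V("wrist"); p=v.pt([(314.5,111),(315,397)],.103)*1000; print(p.round(1),p.mean(0))
x,y=board(0.2,39.5); to(round(x,1),round(y,1),80,193.9)
E
```

```text
[[418.5 365.4 103. ]
 [541.5 352.1 103. ]] [479.99311006 358.76125713 103.        ]
t3.2 (np.float64(570.2), np.float64(23.9), 80, 193.9) shift [-107.8 -323.6   23.5] turn z -20.2 q6 -1.00 w 14.3 F [ 0.6 -0.3 -0.9]
```

```bash

python3 -m inch '[[-108,-324,-10,0,0,-20.2,0],[-108,-324,-10,0,0,-20.2,0],[-108,-324,-10,0,0,-20.2,0],[-108,-324,-10,0,0,-20.2,0],[-108,-324,-10,0,0,-20.2,0],[-108,-324,-10,0,0,-20.2,0],[-108,-324,-10,0,0,-20.2,0],[-108,-324,-10,0,0,-20.2,0],[-108,-324,-10,0,0,-20.2,0],[-108,-324,-10,0,0,-20.2,0]]'
python3 -m inch '[[0,0,20,0,0,0,0],[0,0,50,0,0,0,0],[0,0,50,0,0,0,0],[0,0,50,0,0,0,0],[0,0,50,0,0,0,0],[0,0,50,0,0,0,0]]'
python3 - <<'E'
from h import *
v=V("wrist"); cv2.imwrite("pics/w3.png",v.im[:,:,::-1])
x,y=board(0.2,39.5); to(round(x,1),round(y,1),28,193.9)
E
```

```text
time_s: 4.03
tcp_pos: [0.5721, 0.0208, 0.1146]
eef_rot: [-3.141, -0.001, -2.904]
force: [0.4, 0.3, -0.1]
gripper_width: 0.0141
time_s: 4.53
tcp_pos: [0.5727, 0.0248, 0.0669]
eef_rot: [-3.141, 0.002, -2.898]
force: [0.5, 0.4, -0.1]
gripper_width: 0.0141
t4.6 (np.float64(570.2), np.float64(23.9), 28, 193.9) shift [ 2.8 -0.  39.1] turn z 0.0 q6 -1.95 w 13.9 F [ 0.7 -1.2 -0.2]
```

View pics/w3.png

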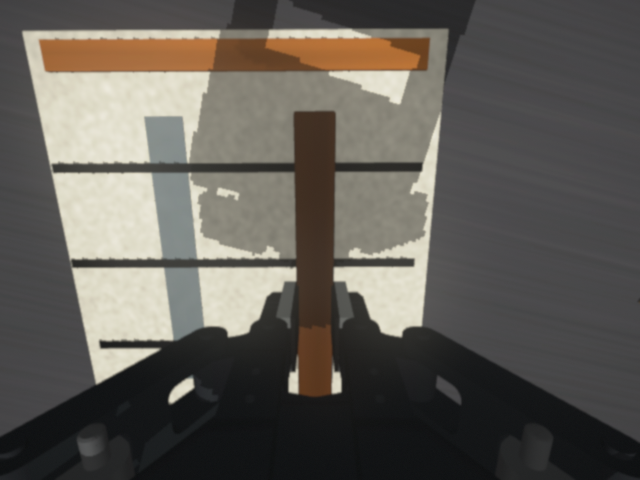

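```bash

python3 -m inch '[[1,0,15,0,0,0,0],[1,0,28,0,0,0,0],[1,0,36,0,0,0,0],[1,0,38,0,0,0,0],[1,0,38,0,0,0,0],[1,0,38,0,0,0,0]]'
python3 -m inch '[[0,0,0,0,0,0,0.35],[0,0,0,0,0,0,0.35],[0,0,0,0,0,0,0.35],[0,0,0,0,0,0,0.35],[0,0,-30,0,0,0,0.4],[0,0,-70,0,0,0,0.5],[0,0,-110,0,0,0,0.5],[0,0,-110,0,0,0,0.5],[0,0,-110,0,0,0,0.5],[0,0,-110,0,0,0,0.5]]'
python3 - <<'E'
from h import *
v=V("wrist"); cv2.imwrite("pics/w4.png",v.im[:,:,::-1])
for b in v.blobs(*BROWN,.028,amin=400): print(np.round(b,1))
print(board(.2,39.5))
to(496,434,80,170.3)
E
```

```text
time_s: 5.08
tcp_pos: [0.5709, 0.024, 0.0287]
eef_rot: [3.141, -0.001, -2.899]
force: [-4.0, -0.6, 9.0]
gripper_width: 0.0141
time_s: 5.92
tcp_pos: [0.5704, 0.0239, 0.137]
eef_rot: [3.141, -0.0, -2.899]
force: [-0.4, -0.0, -0.8]
gripper_width: 0.043
[314.4 277.6 599.5  30.1  93.2  14.1  13.6]
[304.7  86.6 466.9  -4.8 109.5  12.6 103.9]
(np.float64(570.2051356184637), np.float64(23.89134663083399))
t6.0 (496, 434, 80, 170.3) shift [-27.1 415.6  56.2] turn z 23.6 q6 -1.95 w 42.8 F [-0.7 -0.1 -0.5]
```

View pics/w4.png

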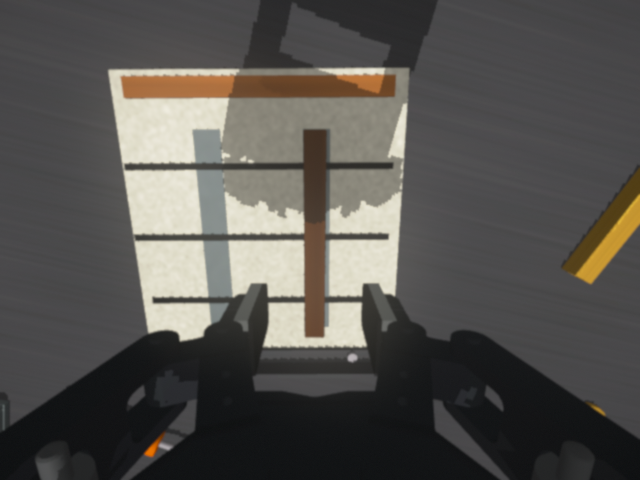

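```bash

python3 - <<'E'
from h import *
v=V("wrist"); m=lambda L,z:(v.pt(L,z)[:,:2]*1000)
st=m([(315,130),(314.5,336.5)],.028); print(st,st.mean(0))
def rel(p):
    d=np.array(p)-[579.5,-14.5];a=np.radians(13.9);return (d@np.array([[np.cos(a),-np.sin(a)],[np.sin(a),np.cos(a)]])).round(1)
print("stick",rel(st.mean(0)),"strip end L/R",rel(m([(193.5,130),(219,130),(328,130)],.012)))
print("lines",rel(m([(125,166),(392,166),(135,238),(388,236),(153,300)],.012)),"corners",rel(m([(109,70),(409,68)],.012)))
E
```

```text
[[492.20372079   4.57098134]
 [644.15103828  41.7868225 ]] [568.17737953  23.17890192]
stick [-1.9 39.3] strip end L/R [[-81.  -47.8]
 [-81.  -29.5]
 [-81.   48.9]]
lines [[ -55.8 -100.8]
 [ -55.7   96.5]
 [  -0.8 -101.2]
 [  -2.3   96.6]
 [  52.   -93.8]] corners [[-120.2 -102.1]
 [-121.5  104.2]]
```

```bash

python3 -m inch '[[-27,416,0,0,0,23.6,0.5],[-27,416,0,0,0,23.6,0.5],[-27,416,0,0,0,23.6,0.5],[-27,416,0,0,0,23.6,0.5],[-27,416,0,0,0,23.6,0.5],[-27,416,0,0,0,23.6,0.5],[-27,416,0,0,0,23.6,0.5],[-27,416,0,0,0,23.6,0.5],[-27,416,0,0,0,23.6,0.5],[-27,416,0,0,0,23.6,0.5]]'
python3 -m inch '[[0,0,-10,0,0,0,0.5],[0,0,-10,0,0,0,0.5],[0,0,-10,0,0,0,0.5],[0,0,-10,0,0,0,0.5],[0,0,-10,0,0,0,0.5]]'
python3 - <<'E'
from h import *
v=V("wrist"); cv2.imwrite("pics/w5.png",v.im[:,:,::-1])
for b in v.blobs(*BROWN,.016,amin=400): print(np.round(b,1))
to(497,433,16.5,170.3)
E
```

```text
time_s: 6.85
tcp_pos: [0.4968, 0.4263, 0.1347]
eef_rot: [-3.139, -0.003, 2.972]
force: [0.5, -0.2, 0.4]
gripper_width: 0.0427
time_s: 7.27
tcp_pos: [0.4988, 0.4233, 0.1463]
eef_rot: [-3.14, -0.001, 2.97]
force: [0.1, -0.6, -0.0]
gripper_width: 0.0427
[328.5 223.3 497.7 434.  156.9  15.2 170.3]
t7.3 (497, 433, 16.5, 170.3) shift [  3.4   9.3 130. ] turn z -0.1 q6 -0.85 w 43.0 F [-0.6 -0.8  1.1]
```

```bash

python3 -m inch '[[3,10,20,0,0,0,0.5],[3,10,60,0,0,0,0.5],[3,10,100,0,0,0,0.5],[3,10,120,0,0,0,0.5],[3,10,128,0,0,0,0.5],[3,10,128,0,0,0,0.5],[3,10,128,0,0,0,0],[3,10,128,0,0,0,0],[3,10,128,0,0,0,0],[3,10,128,0,0,0,0]]' 60
python3 -m inch '[[0,0,0,0,0,0,0],[0,0,0,0,0,0,0],[0,0,-20,0,0,0,0],[0,0,-60,0,0,0,0],[0,0,-90,0,0,0,0],[0,0,-90,0,0,0,0],[0,0,-90,0,0,0,0],[0,0,-90,0,0,0,0]]'
python3 - <<'E'
from h import *
x,y=board(-.8,-39); to(round(x,1),round(y,1),80,193.9)
E
```

```text
time_s: 8.15
tcp_pos: [0.4993, 0.4363, 0.0225]
eef_rot: [3.138, 0.004, 2.972]
force: [-0.2, 0.0, 4.5]
gripper_width: 0.0133
time_s: 8.82
tcp_pos: [0.4969, 0.4351, 0.1091]
eef_rot: [-3.141, -0.0, 2.972]
force: [-0.6, 0.5, -0.8]
gripper_width: 0.0133
t8.8 (np.float64(588.1), np.float64(-52.6), 80, 193.9) shift [-172.  -465.4   29.2] turn z -23.6 q6 -0.84 w 13.3 F [-0.6  0.5 -0.8]
```

```bash

python3 -m inch '[[-172,-465,-10,0,0,-23.6,0],[-172,-465,-10,0,0,-23.6,0],[-172,-465,-10,0,0,-23.6,0],[-172,-465,-10,0,0,-23.6,0],[-172,-465,-10,0,0,-23.6,0],[-172,-465,-10,0,0,-23.6,0],[-172,-465,-10,0,0,-23.6,0],[-172,-465,-10,0,0,-23.6,0],[-172,-465,-10,0,0,-23.6,0],[-172,-465,-10,0,0,-23.6,0]]'
python3 - <<'E'
from h import *
x,y=board(-.8,-39); to(round(x,1),round(y,1),80,193.9)
E
```

```text
time_s: 9.65
tcp_pos: [0.5717, 0.0277, 0.1153]
eef_rot: [3.14, -0.004, -2.899]
force: [1.1, 0.3, -1.9]
gripper_width: 0.0137
t9.7 (np.float64(588.1), np.float64(-52.6), 80, 193.9) shift [  3.2 -81.9  35.2] turn z 0.0 q6 -1.94 w 13.7 F [ 1.1  0.3 -1.9]
```

```bash

python3 -m inch '[[3,-78,20,0,0,0,0],[3,-78,40,0,0,0,0],[3,-78,40,0,0,0,0],[3,-78,40,0,0,0,0],[3,-78,40,0,0,0,0],[3,-78,40,0,0,0,0],[3,-78,40,0,0,0,0]]'
python3 - <<'E'
from h import *
v=V("wrist"); cv2.imwrite("pics/w6.png",v.im[:,:,::-1])
x,y=board(-.8,-39); to(round(x,1),round(y,1),29.5,193.9)
E
```

```text
time_s: 10.23
tcp_pos: [0.5893, -0.0455, 0.0782]
eef_rot: [-3.141, 0.001, -2.897]
force: [-0.6, 0.0, 0.3]
gripper_width: 0.0132
t10.3 (np.float64(588.1), np.float64(-52.6), 29.5, 193.9) shift [ 3.1 -6.5 48.9] turn z 0.1 q6 -2.06 w 13.5 F [ 0.6 -0.4 -0.5]
```

View pics/w6.png

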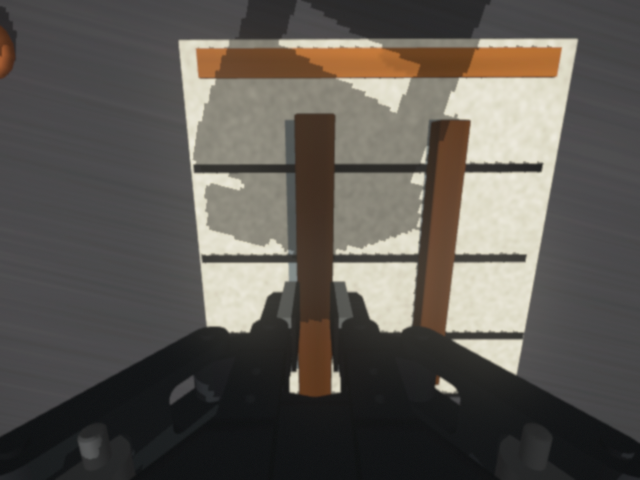

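```bash

python3 -m inch '[[2,-6.5,20,0,0,0,0],[2,-6.5,36,0,0,0,0],[2,-6.5,45,0,0,0,0],[2,-6.5,47,0,0,0,0],[2,-6.5,48,0,0,0,0],[2,-6.5,48,0,0,0,0],[2,-6.5,48,0,0,0,0]]'
python3 -m inch '[[0,0,0,0,0,0,0.35],[0,0,0,0,0,0,0.35],[0,0,0,0,0,0,0.35],[0,0,0,0,0,0,0.35],[0,0,-30,0,0,0,0.4],[0,0,-70,0,0,0,0.5],[0,0,-110,0,0,0,0.5],[0,0,-110,0,0,0,0.5],[0,0,-110,0,0,0,0.5],[0,0,-110,0,0,0,0.5]]'
python3 - <<'E'
from h import *
v=V("wrist"); cv2.imwrite("pics/w7.png",v.im[:,:,::-1])
for b in v.blobs(*BROWN,.028,amin=400): print(np.round(b,1))
to(497.6,257.2,80,165.6)
E
```

```text
time_s: 10.87
tcp_pos: [0.5887, -0.0529, 0.0325]
eef_rot: [3.141, -0.002, -2.897]
force: [-7.4, 0.6, 12.9]
gripper_width: 0.0136
time_s: 11.7
tcp_pos: [0.5885, -0.0536, 0.1394]
eef_rot: [3.141, -0.0, -2.899]
force: [-0.3, -0.4, 0.2]
gripper_width: 0.0428
[315.2 276.2 617.2 -46.7  94.7  14.1  13.5]
[421.3 222.2 564.7  20.8 146.4  15.6  14.1]
[296.4  89.1 487.5 -86.1  88.6  12.8 103.9]
[  44.8   67.2  515.8 -251.1   61.5   38.9   89.9]
t11.8 (497.6, 257.2, 80, 165.6) shift [ 12.8 323.2  58.6] turn z 28.3 q6 -2.08 w 42.7 F [ 0.8  0.8 -0.6]
```

View pics/w7.png

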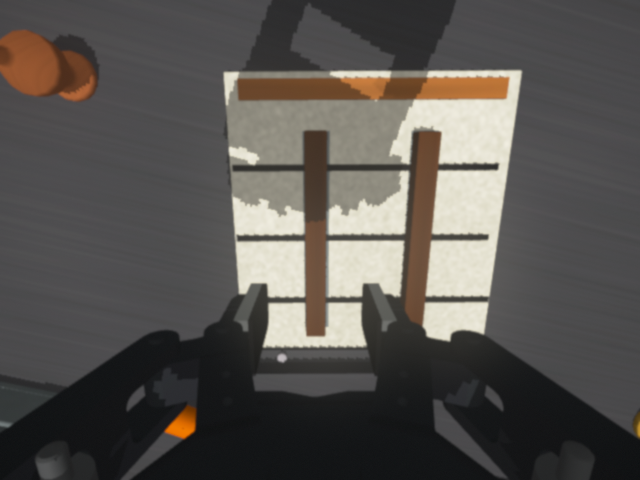

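```bash

python3 -m inch '[[13,323,0,0,0,28.3,0.5],[13,323,0,0,0,28.3,0.5],[13,323,0,0,0,28.3,0.5],[13,323,0,0,0,28.3,0.5],[13,323,0,0,0,28.3,0.5],[13,323,0,0,0,28.3,0.5],[13,323,0,0,0,28.3,0.5],[13,323,0,0,0,28.3,0.5],[13,323,0,0,0,28.3,0.5],[13,323,0,0,0,28.3,0.5]]'
python3 -m inch '[[0,0,0,0,0,0,0.5],[0,0,0,0,0,0,0.5],[0,0,0,0,0,0,0.5]]'
python3 - <<'E'
from h import *
v=V("wrist"); cv2.imwrite("pics/w8.png",v.im[:,:,::-1])
for b in v.blobs(*BRASS,.016,amin=400): print(np.round(b,1))
to(498,256,17,165.6)
E
```

```text
time_s: 12.58
tcp_pos: [0.4963, 0.2582, 0.1372]
eef_rot: [-3.139, -0.004, 2.895]
force: [0.1, -0.3, -0.5]
gripper_width: 0.0424
time_s: 12.83
tcp_pos: [0.4988, 0.2553, 0.1389]
eef_rot: [-3.141, -0.001, 2.888]
force: [-0.3, 1.2, -0.6]
gripper_width: 0.0424
[314.2 232.2 497.5 254.3 110.8  17.3 165.9]
t12.9 (498, 256, 17, 165.6) shift [  1.    0.5 122.2] turn z -0.1 q6 -1.03 w 42.8 F [-0.4  0.1 -0.1]
```

```bash

python3 -m inch '[[1,-1,20,0,0,0,0.5],[1,-1,60,0,0,0,0.5],[1,-1,100,0,0,0,0.5],[1,-1,116,0,0,0,0.5],[1,-1,122,0,0,0,0.5],[1,-1,122,0,0,0,0.5],[1,-1,122,0,0,0,0],[1,-1,122,0,0,0,0],[1,-1,122,0,0,0,0],[1,-1,122,0,0,0,0]]' 70
python3 -m inch '[[0,0,0,0,0,0,0],[0,0,0,0,0,0,0],[0,0,-20,0,0,0,0],[0,0,-60,0,0,0,0],[0,0,-100,0,0,0,0],[0,0,-100,0,0,0,0],[0,0,-100,0,0,0,0],[0,0,-100,0,0,0,0]]'
python3 - <<'E'
from h import *
x,y=board(-54.5,-4); to(round(x,1),round(y,1),80,103.9)
E
```

```text
time_s: 13.72
tcp_pos: [0.4994, 0.2564, 0.0202]
eef_rot: [3.139, 0.004, 2.89]
force: [-0.9, -1.2, 5.0]
gripper_width: 0.0133
time_s: 14.38
tcp_pos: [0.497, 0.2559, 0.1176]
eef_rot: [3.141, 0.0, 2.89]
force: [-0.1, 1.1, -1.3]
gripper_width: 0.0132
t14.4 (np.float64(527.6), np.float64(-31.5), 80, 103.9) shift [-101.1 -270.8   37.6] turn z 61.7 q6 -1.03 w 13.2 F [-0.1  1.1 -1.3]
```

```bash

python3 -m inch '[[-101,-271,5,0,0,61.7,0],[-101,-271,5,0,0,61.7,0],[-101,-271,5,0,0,61.7,0],[-101,-271,5,0,0,61.7,0],[-101,-271,5,0,0,61.7,0],[-101,-271,5,0,0,61.7,0],[-101,-271,5,0,0,61.7,0],[-101,-271,5,0,0,61.7,0],[-101,-271,5,0,0,61.7,0],[-101,-271,5,0,0,61.7,0]]'
python3 -m inch '[[0,0,30,0,0,0,0],[0,0,30,0,0,0,0],[0,0,30,0,0,0,0],[0,0,30,0,0,0,0]]'
python3 - <<'E'
from h import *
v=V("wrist"); cv2.imwrite("pics/w9.png",v.im[:,:,::-1])
x,y=board(-54.5,-4); to(round(x,1),round(y,1),46,103.9)
E
```

```text
time_s: 15.22
tcp_pos: [0.5261, -0.0323, 0.1101]
eef_rot: [-3.137, -0.002, 1.81]
force: [-0.6, 1.0, -1.3]
gripper_width: 0.0134
time_s: 15.55
tcp_pos: [0.5272, -0.0311, 0.0821]
eef_rot: [-3.14, -0.001, 1.815]
force: [1.0, -0.2, -0.0]
gripper_width: 0.0137
t15.6 (np.float64(527.6), np.float64(-31.5), 46, 103.9) shift [-0.1 -0.4 37. ] turn z 0.1 q6 -0.50 w 13.9 F [ 0.2 -0.1 -0.2]
```

View pics/w9.png

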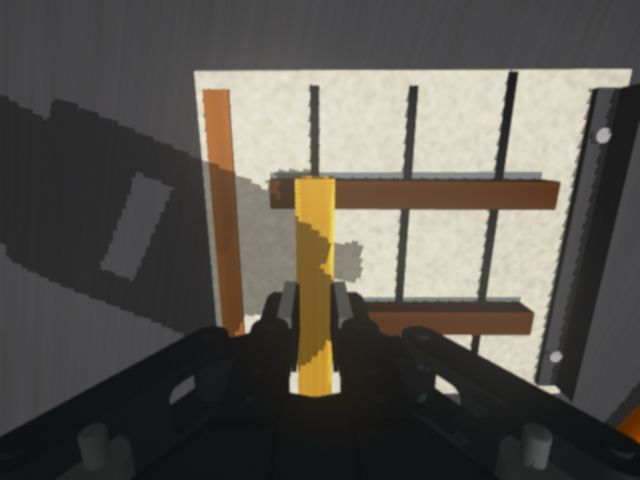

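```bash

python3 -m inch '[[0,0,15,0,0,0,0],[0,0,27,0,0,0,0],[0,0,33,0,0,0,0],[0,0,35,0,0,0,0],[0,0,35,0,0,0,0],[0,0,35,0,0,0,0]]'
python3 -m inch '[[0,0,0,0,0,0,0.35],[0,0,0,0,0,0,0.35],[0,0,0,0,0,0,0.35],[0,0,0,0,0,0,0.35],[0,0,-20,0,0,0,0.35],[0,0,-50,0,0,0,0.4],[0,0,-90,0,0,0,0.5],[0,0,-90,0,0,0,0.5],[0,0,-90,0,0,0,0.5],[0,0,-90,0,0,0,0.5]]'
python3 - <<'E'
from h import *
v=V("wrist"); cv2.imwrite("pics/w10.png",v.im[:,:,::-1])
for b in v.blobs(*BRASS,.044,amin=400): print(np.round(b,1))
print(board(-54.5,-4))
to(494,-346.5,137,176.5);to(494,-346.5,137,-3.5)
E
```

```text
time_s: 16.1
tcp_pos: [0.528, -0.0315, 0.0482]
eef_rot: [-3.142, -0.0, 1.814]
force: [-1.7, 1.3, 3.3]
gripper_width: 0.0134
time_s: 16.93
tcp_pos: [0.5276, -0.0316, 0.1375]
eef_rot: [-3.142, -0.0, 1.813]
force: [0.6, -0.4, -0.6]
gripper_width: 0.0428
[315.  239.9 527.6 -30.5 110.8  17.3 103.9]
(np.float64(527.5568639238977), np.float64(-31.47529424132364))
t17.0 (494, -346.5, 137, 176.5) shift [-297.9 -107.6   -0.7] turn z -72.6 q6 -0.49 w 42.8 F [-0.3 -0.4 -0.9]
t17.0 (494, -346.5, 137, -3.5) shift [-297.9 -107.6   -0.7] turn z 107.4 q6 -0.49 w 42.8 F [-0.3 -0.4 -0.9]
```

View pics/w10.png

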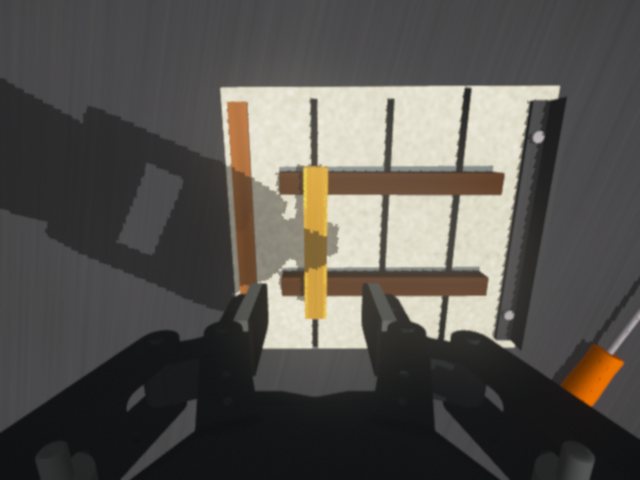

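```bash

python3 -m inch '[[-298,-108,-5,0,0,-71.5,0.5],[-298,-108,-5,0,0,-71.5,0.5],[-298,-108,-5,0,0,-71.5,0.5],[-298,-108,-5,0,0,-71.5,0.5],[-298,-108,-5,0,0,-71.5,0.5],[-298,-108,-5,0,0,-71.5,0.5],[-298,-108,-5,0,0,-71.5,0.5],[-298,-108,-5,0,0,-71.5,0.5],[-298,-108,-5,0,0,-71.5,0.5],[-298,-108,-5,0,0,-71.5,0.5]]'
python3 -m inch '[[0,0,0,0,0,0,0.5],[0,0,0,0,0,0,0.5],[0,0,0,0,0,0,0.5]]'
python3 - <<'E'
from h import *
v=V("wrist"); cv2.imwrite("pics/w11.png",v.im[:,:,::-1])
for b in v.blobs(*BRASS,.016,amin=400): print(np.round(b,1))
to(494,-346.5,17,176.5)
E
```

```text
time_s: 17.82
tcp_pos: [0.4929, -0.3492, 0.1402]
eef_rot: [3.14, -0.003, 3.007]
force: [0.3, -0.2, -0.4]
gripper_width: 0.0427
time_s: 18.07
tcp_pos: [0.4941, -0.346, 0.1412]
eef_rot: [3.14, -0.002, 3.003]
force: [0.1, 0.7, -0.2]
gripper_width: 0.0423
[ 218.2  259.8  510.8 -428.1  126.6   20.   161.6]
[ 308.5  211.   482.8 -348.8  180.6   17.6  176.6]
t18.1 (494, -346.5, 17, 176.5) shift [ 1.000e-01 -7.000e-01  1.246e+02] turn z -4.4 q6 -2.21 w 42.6 F [ 0.7 -0.5  0.2]
```

View pics/w11.png

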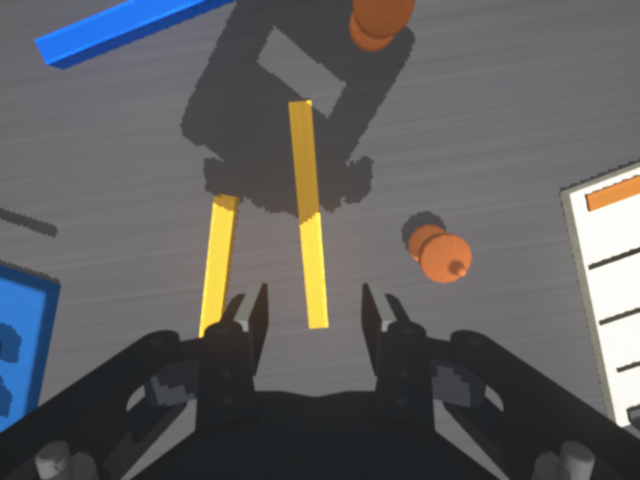

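```bash

python3 -m inch '[[10,-4,20,0,0,-4.5,0.5],[10,-4,60,0,0,-4.5,0.5],[10,-4,100,0,0,-4.5,0.5],[10,-4,118,0,0,-4.5,0.5],[10,-4,124,0,0,-4.5,0.5],[10,-4,124,0,0,-4.5,0.5],[10,-4,124,0,0,-4.5,0],[10,-4,124,0,0,-4.5,0],[10,-4,124,0,0,-4.5,0],[10,-4,124,0,0,-4.5,0]]' 70
python3 -m inch '[[0,0,0,0,0,0,0],[0,0,0,0,0,0,0],[0,0,-20,0,0,0,0],[0,0,-60,0,0,0,0],[0,0,-100,0,0,0,0],[0,0,-100,0,0,0,0],[0,0,-100,0,0,0,0],[0,0,-100,0,0,0,0]]'
python3 - <<'E'
from h import *
x,y=board(54,3); to(round(x,1),round(y,1),115,103.9)
v=V("wrist"); cv2.imwrite("pics/w12.png",v.im[:,:,::-1])
for b in v.blobs(*BRASS,.118,amin=400): print(np.round(b,1))
E
```

```text
time_s: 18.95
tcp_pos: [0.4857, -0.3508, 0.0215]
eef_rot: [-3.139, 0.004, 3.084]
force: [-0.9, 0.2, 5.5]
gripper_width: 0.0134
time_s: 19.62
tcp_pos: [0.4838, -0.3492, 0.1186]
eef_rot: [-3.142, -0.0, 3.084]
force: [-0.7, 0.7, -1.6]
gripper_width: 0.0135
t19.6 (np.float64(631.2), np.float64(1.4), 115, 103.9) shift [-126.8  358.6    3.6] turn z 72.8 q6 -2.31 w 13.5 F [-0.7  0.7 -1.6]
[ 215.6  265.8  464.  -390.6   60.2   10.9  161.5]
[ 314.5  228.1  459.7 -348.8  135.5   16.7  176.8]
```

```bash

python3 -m inch '[[-127,359,0,0,0,71.5,0],[-127,359,0,0,0,71.5,0],[-127,359,0,0,0,71.5,0],[-127,359,0,0,0,71.5,0],[-127,359,0,0,0,71.5,0],[-127,359,0,0,0,71.5,0],[-127,359,0,0,0,71.5,0],[-127,359,0,0,0,71.5,0],[-127,359,0,0,0,71.5,0],[-127,359,0,0,0,71.5,0]]'
python3 -m inch '[[0,0,33,0,0,1.3,0],[0,0,33,0,0,1.3,0],[0,0,33,0,0,1.3,0],[0,0,33,0,0,1.3,0],[0,0,33,0,0,1.3,0]]'
python3 - <<'E'
from h import *
v=V("wrist"); cv2.imwrite("pics/w13.png",v.im[:,:,::-1])
x,y=board(54,3); to(round(x,1),round(y,1),47.5,103.9)
E
```

```text
time_s: 20.5
tcp_pos: [0.6308, 0.0048, 0.1158]
eef_rot: [-3.138, -0.003, 1.897]
force: [0.3, -0.2, -0.6]
gripper_width: 0.0129
time_s: 20.92
tcp_pos: [0.6318, 0.0006, 0.0862]
eef_rot: [3.141, 0.0, 1.878]
force: [0.0, -0.1, -1.5]
gripper_width: 0.0134
t21.0 (np.float64(631.2), np.float64(1.4), 47.5, 103.9) shift [ 1.2 -0.7 39.2] turn z 3.7 q6 -0.47 w 13.2 F [ 0.3 -0.4 -1.4]
```

View pics/w13.png

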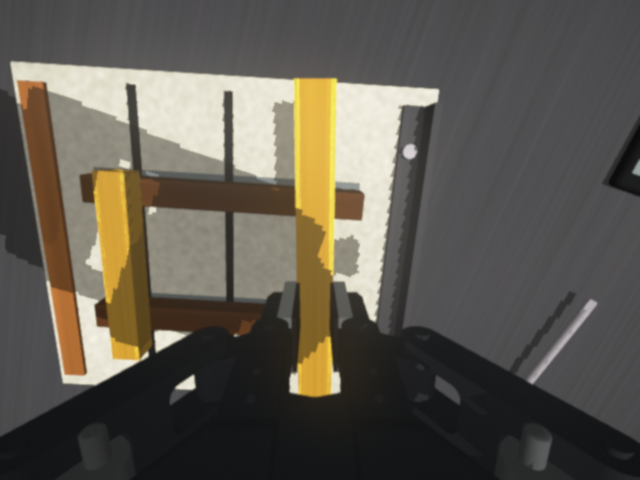

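Long tube is held at (315,80–395), about 3.7° off the board axis, line covered as expected. Rotate and lower.

```bash

python3 -m inch '[[1,-1,10,0,0,3.7,0],[1,-1,20,0,0,3.7,0],[1,-1,30,0,0,3.7,0],[1,-1,36,0,0,3.7,0],[1,-1,38,0,0,3.7,0],[1,-1,38,0,0,3.7,0],[1,-1,38,0,0,3.7,0]]'
python3 -m inch '[[0,0,0,0,0,0,0.35],[0,0,0,0,0,0,0.35],[0,0,0,0,0,0,0.35],[0,0,0,0,0,0,0.35],[0,0,-20,0,0,0,0.35],[0,0,-50,0,0,0,0.4],[0,0,-90,0,0,0,0.5],[0,0,-90,0,0,0,0.5],[0,0,-90,0,0,0,0.5],[0,0,-90,0,0,0,0.5]]'
python3 - <<'E'
from h import *
v=V("wrist"); cv2.imwrite("pics/w14.png",v.im[:,:,::-1])
for b in v.blobs(*BRASS,.044,amin=400): print(np.round(b,1))
print(board(54,3),board(-54.5,-4))
to(528,-433.5,137,161.6)
E
```

```text
time_s: 21.55
tcp_pos: [0.63, 0.0018, 0.0494]
eef_rot: [-3.138, -0.0, 1.815]
force: [-6.5, 0.1, 9.3]
gripper_width: 0.0134
time_s: 22.38
tcp_pos: [0.6303, 0.0022, 0.1375]
eef_rot: [3.142, 0.0, 1.814]
force: [0.3, 0.3, -0.4]
gripper_width: 0.0424
[164.8 248.8 531.  -29.4 109.9  22.8 103.9]
[314.1 228.5 629.7   4.3 179.1  18.1 103.9]
(np.float64(631.1980058777905), np.float64(1.3844637385068133)) (np.float64(527.5568639238977), np.float64(-31.47529424132364))
t22.4 (528, -433.5, 137, 161.6) shift [-398.5 -203.6   -0.7] turn z -57.6 q6 -0.40 w 42.8 F [0.3 0.  0.5]
```

```bash

python3 -m inch '[[-397,-207,-5,0,0,-57.6,0.5],[-397,-207,-5,0,0,-57.6,0.5],[-397,-207,-5,0,0,-57.6,0.5],[-397,-207,-5,0,0,-57.6,0.5],[-397,-207,-5,0,0,-57.6,0.5],[-397,-207,-5,0,0,-57.6,0.5],[-397,-207,-5,0,0,-57.6,0.5],[-397,-207,-5,0,0,-57.6,0.5],[-397,-207,-5,0,0,-57.6,0.5],[-397,-207,-5,0,0,-57.6,0.5]]'
python3 -m inch '[[0,0,0,0,0,0,0.5],[0,0,0,0,0,0,0.5],[0,0,0,0,0,0,0.5]]'
python3 - <<'E'
from h import *
v=V("wrist"); cv2.imwrite("pics/w15.png",v.im[:,:,::-1])
for b in v.blobs(*BRASS,.016,amin=400): print(np.round(b,1)); to(b[2],b[3],17,b[6])
E
```

```text
time_s: 23.27
tcp_pos: [0.5341, -0.39, 0.1395]
eef_rot: [3.14, -0.004, 2.821]
force: [1.3, -0.1, -0.7]
gripper_width: 0.0428
time_s: 23.52
tcp_pos: [0.535, -0.3881, 0.14]
eef_rot: [3.139, -0.003, 2.819]
force: [0.0, -0.2, -0.4]
gripper_width: 0.0428
[ 255.2  215.   522.1 -432.3  143.7   19.1  161.4]
t23.6 (522.1190185546875, -432.3424377441406, 17, np.float32(161.4057)) shift [ -1.8 -47.1 123.2] turn z 0.2 q6 -2.03 w 42.7 F [ 0.3  0.3 -0.1]
```

```bash

python3 -m inch '[[-2,-47,0,0,0,0,0.5],[-2,-47,0,0,0,0,0.5],[-2,-47,0,0,0,0,0.5],[-2,-47,0,0,0,0,0.5],[-2,-47,0,0,0,0,0.5]]'
python3 - <<'E'
from h import *
v=V("wrist"); cv2.imwrite("pics/w16.png",v.im[:,:,::-1])
for b in v.blobs(*BRASS,.016,amin=400): print(np.round(b,1)); to(b[2],b[3],17,b[6])
E
```

```text
time_s: 23.98
tcp_pos: [0.5234, -0.4324, 0.1417]
eef_rot: [3.141, -0.001, 2.821]
force: [0.4, 0.3, -0.8]
gripper_width: 0.0427
[ 313.3  227.8  522.  -433.6  144.7   17.8  161.7]
t24.0 (522.0117797851562, -433.6351318359375, 17, np.float32(161.67409)) shift [  0.9  -1.6 124.8] turn z -0.0 q6 -2.09 w 42.8 F [-0.2  0.5 -0.2]
```

```bash

python3 -m inch '[[1,-1,20,0,0,0,0.5],[1,-1,60,0,0,0,0.5],[1,-1,100,0,0,0,0.5],[1,-1,118,0,0,0,0.5],[1,-1,124,0,0,0,0.5],[1,-1,124,0,0,0,0.5],[1,-1,124,0,0,0,0],[1,-1,124,0,0,0,0],[1,-1,124,0,0,0,0],[1,-1,124,0,0,0,0]]' 70
python3 -m inch '[[0,0,0,0,0,0,0],[0,0,0,0,0,0,0],[0,0,-20,0,0,0,0],[0,0,-60,0,0,0,0],[0,0,-110,0,0,0,0],[0,0,-110,0,0,0,0],[0,0,-110,0,0,0,0],[0,0,-110,0,0,0,0]]'
python3 - <<'E'
from h import *
x,y=board(0,-3.5); to(round(x,1),round(y,1),128,103.9)
E
```

```text
time_s: 24.87
tcp_pos: [0.5233, -0.4362, 0.0215]
eef_rot: [-3.139, 0.005, 2.82]
force: [0.3, 1.2, 5.3]
gripper_width: 0.0136
time_s: 25.53
tcp_pos: [0.5216, -0.435, 0.1286]
eef_rot: [-3.141, 0.001, 2.819]
force: [-0.3, 0.4, -2.1]
gripper_width: 0.0129
t25.5 (np.float64(580.3), np.float64(-17.9), 128, 103.9) shift [7.640e+01 4.142e+02 3.000e-01] turn z 57.6 q6 -2.09 w 12.9 F [-0.3  0.4 -2.1]
```

```bash

python3 -m inch '[[76,414,0,0,0,57.6,0],[76,414,0,0,0,57.6,0],[76,414,0,0,0,57.6,0],[76,414,0,0,0,57.6,0],[76,414,0,0,0,57.6,0],[76,414,0,0,0,57.6,0],[76,414,0,0,0,57.6,0],[76,414,0,0,0,57.6,0],[76,414,0,0,0,57.6,0],[76,414,0,0,0,57.6,0]]'
python3 -m inch '[[0,0,0,0,0,0,0],[0,0,0,0,0,0,0],[0,0,0,0,0,0,0]]'
python3 - <<'E'
from h import *
x,y=board(0,-3.5); to(round(x,1),round(y,1),85,103.9)
E
```

```text
time_s: 26.37
tcp_pos: [0.5767, -0.0279, 0.1247]
eef_rot: [-3.136, -0.003, 1.812]
force: [0.6, -0.3, -0.7]
gripper_width: 0.0133
time_s: 26.62
tcp_pos: [0.5775, -0.0299, 0.1258]
eef_rot: [-3.138, -0.001, 1.815]
force: [0.3, -0.2, -1.0]
gripper_width: 0.0133
t26.6 (np.float64(580.3), np.float64(-17.9), 85, 103.9) shift [10.9  5.8 40.8] turn z 0.1 q6 -0.47 w 13.3 F [ 0.3 -0.2 -1. ]
```

```bash

python3 -m inch '[[11,6,20,0,0,0,0],[11,6,40,0,0,0,0],[11,6,40,0,0,0,0],[11,6,40,0,0,0,0],[11,6,40,0,0,0,0],[11,6,40,0,0,0,0]]'
python3 - <<'E'
from h import *
v=V("wrist"); cv2.imwrite("pics/w17.png",v.im[:,:,::-1])
x,y=board(0,-3.5); to(round(x,1),round(y,1),48.5,103.9)
E
```

```text
time_s: 27.12
tcp_pos: [0.5829, -0.0192, 0.0894]
eef_rot: [3.14, 0.001, 1.813]
force: [0.4, 0.6, -1.8]
gripper_width: 0.0134
t27.2 (np.float64(580.3), np.float64(-17.9), 48.5, 103.9) shift [ 1.8 -2.5 41. ] turn z -0.0 q6 -0.45 w 13.4 F [ 0.2 -0.5 -0.7]
```

View pics/w17.png

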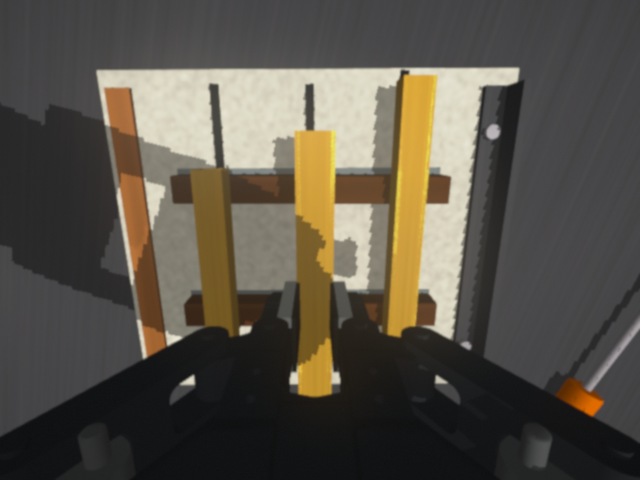

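```bash

python3 -m inch '[[2,-2,10,0,0,0,0],[2,-2,20,0,0,0,0],[2,-2,30,0,0,0,0],[2,-2,38,0,0,0,0],[2,-2,40,0,0,0,0],[2,-2,40,0,0,0,0],[2,-2,40,0,0,0,0]]'
python3 -m inch '[[0,0,0,0,0,0,0.32],[0,0,0,0,0,0,0.32],[0,0,0,0,0,0,0.32],[0,0,0,0,0,0,0.32],[0,0,-20,0,0,0,0.32],[0,0,-50,0,0,0,0.32],[0,0,-90,0,0,0,0.32],[0,0,-130,0,0,0,0.4],[0,0,-130,0,0,0,0.4],[0,0,-130,0,0,0,0.4]]'
python3 -m inch '[[0,0,-30,0,0,0,0.4],[0,0,-30,0,0,0,0.4],[0,0,-30,0,0,0,0.4]]'
python3 - <<'E'
from h import *
v=V("wrist"); cv2.imwrite("pics/w18.png",v.im[:,:,::-1]); print(v.o["tcp_pos"])
def rel(p):
    d=np.array(p)-[579.5,-14.5];a=np.radians(13.9);return (d@np.array([[np.cos(a),-np.sin(a)],[np.sin(a),np.cos(a)]])).round(1)
for b in v.blobs(*BRASS,.044,amin=400): print(np.round(b,1),rel(b[2:4]))
s=V("scene"); 
for b in s.blobs(*BRASS,.04,amin=100): print("scene",np.round(b,1),rel(b[2:4]))
E
```

```text
time_s: 27.75
tcp_pos: [0.5789, -0.0163, 0.0494]
eef_rot: [-3.138, -0.001, 1.815]
force: [-6.6, 1.3, 12.4]
gripper_width: 0.0133
time_s: 28.58
tcp_pos: [0.5818, -0.0169, 0.1818]
eef_rot: [3.135, 0.003, 1.814]
force: [-0.1, 0.4, -0.5]
gripper_width: 0.0341
time_s: 28.83
tcp_pos: [0.5801, -0.0166, 0.2081]
eef_rot: [3.14, 0.001, 1.814]
force: [0.2, 0.4, -0.6]
gripper_width: 0.0344
[ 0.58012076 -0.01664154  0.2081442 ]
[255.  222.3 528.8 -30.4 110.2  19.3 104. ] [-53.   -3.3]
[313.1 216.2 578.7 -14.9 145.   19.  104. ] [-0.9 -0.2]
[373.6 196.9 626.   11.6 163.4  22.  103.7] [51.4 14.2]
scene [331.7 303.7 632.    5.3 184.1  29.4 103.9] [55.7  6.6]
scene [318.6 284.7 582.2 -14.7 146.8  30.7 103.9] [ 2.6 -0.8]
scene [307.3 266.7 531.5 -30.5 110.9  31.2 103.6] [-50.4  -4. ]
```

View pics/w18.png

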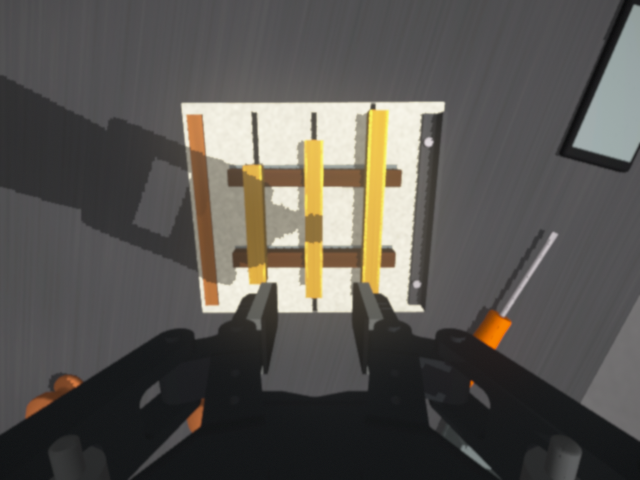

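```bash
python3 - <<'E'
from h import *
print(monitor.get_obs()["qvel"].round(4)); 
v=V("wrist"); p=v.pt([(228,177),(401,177),(233,257.5),(395,258)],.028)[:,:2]*1000-[579.5,-14.5];a=np.radians(13.9)
print((p@np.array([[np.cos(a),-np.sin(a)],[np.sin(a),np.cos(a)]])).round(1))
ctrl.sign_off()
E
```

```text
[ 0.0002  0.008   0.0118 -0.0009  0.005   0.001 ]
[[-79.9  40.6]
 [ 76.5  40.7]
 [-80.2 -35.9]
 [ 76.  -36.2]]
the job is handed in; nothing more can be done
```

The job is done and handed in at about 29 s of the 115 s allowed. Both brown sticks lie on the grey strips, and the three brass tubes rest across them. The longest is next to the stop bar on the +x side, the middle one is in the middle, and the shortest is at the far end.

My last checks, in the board's frame:
- **Sticks:** their centres measured about 2 mm off along the strips, at y of about +40.6 and −36 mm. The nominal is ±40 and the tolerance is 10 mm. The ends I read for both sticks came out about 156 mm apart, a little short of 160 mm.
- **Tubes across their lines:** the short tube was about 1 mm off its line and the middle one about 1–2 mm, both from the last wrist view. The long tube was about 1–2 mm off, measured in the clear view just after I released it.
- **Tubes along their lines and angle:** all were within about 4 mm of the middle of their line and within about 0.2° of parallel to it.

Two readings disagreed with these:
- **Last wrist view of the long tube:** it read 51, 14 mm, with only 163 mm of length visible because a finger hid one end. I did not count it. The scene camera read 55.7, 6.6 mm.
- **Scene camera overall:** it read the tubes about 2–4 mm farther towards the stop bar, because it also sees their sides.

The gripper was open and about 15 cm above the tubes when I handed in. The highest contact force I saw was about 15 N.

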